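# Open the push-and-turn tablet jar on the potting bench

## Task

Pots are waiting to be disinfected: open the tablet jar, the square white one with the orange push-and-turn safety cap that stands in one of the pockets of the wooden supply box. Press the cap down against its spring, keep it pressed while you twist it anticlockwise until it is free, and lift it straight off. Finish while still holding the cap in the gripper, level and still, about 8 cm above the open mouth, with the jar left standing in its pocket and the other things where they were.

Things in the scene. Friction and masses are not known exactly. Their poses are not given: they have to be found in the camera images.
- supply_box: Low wooden box screwed to the bench: 96 x 272 mm, walls 60 mm high, with three square 80 mm pockets in a row along its y axis (centres at y = -88, 0, +88 mm), 8 mm walls and an 8 mm floor. Origin: centre of its underside, on the bench. It can stand turned.
- jar: White plastic jar, about 0.45 kg, loose in one pocket (3 mm play each side; the pocket lets it turn only about 5 degrees). 74 mm square body with a yellow band, 98 mm high, sloping shoulder up to 112 mm, round open neck of 39 mm diameter up to 150 mm. Three lugs round the neck hold the cap. Origin: centre of its underside, 8 mm above the bench; z up.
- jar_rim (a point): Centre of the jar's mouth, at the height of the rim; axes as the jar's.
- cap: Loose orange round push-and-turn cap, 57 mm diameter, 33 mm high, ribbed side, about 60 g, white arrow on top. Origin: centre of its lower edge; z up, x towards the white mark. At the start it is locked on the jar, its x along the jar's x (3 degrees of play), its origin 131.5 mm above the jar's underside, with 19 mm of free neck below it. Pulled while locked, it lifts the jar.
- cap_top (a point): Centre of the cap's top face, 33 mm above the cap's origin.
- cap_mark (a point): White mark on the cap's top, 21.5 mm from its axis along the cap's x. Kept pressed, the cap turns anticlockwise seen from above; from 41 degrees on it is free to lift (its tabs stand between the jar's lugs); a stop ends the turn at 83 degrees. Clockwise it is blocked.
- tin: Round green tin with a steel lid, 68 mm diameter, 72 mm high, standing in another pocket. Leave it alone. Origin: centre of its underside.
- clay_pot: Small empty terracotta pot, 72 mm diameter, 68 mm high, standing in another pocket. Leave it alone. Origin: centre of its underside.
- black_pots: Two nested black plastic pots, 106 mm diameter, 104 mm high, on the bench to the robot's right. Leave them alone. Origin: centre of the underside.
- steel_bowl: Steel bowl, 150 mm diameter, 60 mm high, on the bench to the robot's left. Leave it alone. Origin: centre of its underside.
- cap_spring (a joint): Sprung disc inside the cap that bears on the jar's rim: 0 m when locked, grows as the cap is pressed down, -0.003 when the cap is off. It pushes the cap up with 4 N when locked and 1 N more per mm. Pressed 4 mm or more (about 8 N) the cap clears its locking teeth; its hard stop is at 6.5 mm (about 11 N).
Not all that is in view belongs to the job. Of the things that look like the cap, the larger one is meant. Of the things shaped like the jar, the white one is meant.

How it is judged:
By the outcome, as a careful person would: the job done as asked, in the order asked, and still so for the second after the job is handed in, while the arm keeps its last pose, push and grip.
It also fails if it takes over 38 s, if anything falls off the work surface, if the arm or the gripper's body presses on something with over 40 N, if the wrist force passes 120 N, or if a joint passes its speed limit or range.

## Robot

A 6-joint arm with a two-finger parallel gripper is mounted at the origin on the work surface. World frame = base frame: x ahead of the robot, y to its left, z up, the work surface at z = 0. Lengths are in m, angles in degrees, forces in N, time in s.
With the tool pointing down it reaches from about 0.375 to 0.975 m from the base axis. Payload 3.8 kg.
Tool frame: the origin (TCP) lies at the very end of the fingers, on their centre line; the grasp point (between the pads) lies behind it (bot.tcp_to_grasp is the z of the grasp point in the tool frame, in m); z points along the fingers, y is the line along which they close (so a half turn about z gives the same grasp; the last joint's range is limited). The gripper opens to 88 mm and grips with 3 to 60 N. Pads are 18 mm wide; open, the fingers measure 123 mm over their backs; the gripper's body (75 mm by 187 mm) begins 45 mm behind the grasp point.
Start: joints at [-74.135, 15.12, 91.902, -0, 72.978, -2.114], TCP at [0.208, -0.642, 0.239] pointing down, gripper open.
Joint ranges: [-150.88, 150.88], [-54.13, 125.18], [17.81, 147.31], [-75.09, 255.09], [0, 152.58], [-146.25, 146.25]. Speed limits (degrees/s): [147.25, 147.25, 180, 180, 180, 180].

## Interface

Orientations are given as a 3x3 rotation matrix whose columns are the frame's x, y, z axes.
In Python, from workcell import sensors, viewer, bot, finder gives the robot as it stands.
- The arm moves only by the tool drive_tool, never from a script. Its argument "plan" is a list of rows, each an object with "offset": the shift along the tool's x, y, z in cm, a list of three; "spin": the turn about the tool's z in rad; "hand": the opening, from -1 (shut) to 1 (fully open). In form: [{"offset": [tx, ty, tz], "spin": spin, "hand": hand}, ...]. A call has 1 to 12 rows; each row is the pose to reach, as a shift and turn from the pose commanded when the call began, along the tool's axes at that moment; what a row does not reach only later rows make up. A row lasts 1/8 s, in which the tool goes at most 62.5 mm and 10.7 degrees, less where a joint would pass 70% of its speed; a pose out of reach is approached as far as the arm can. A call with a gripper value outside its range is refused whole. The fingers move at their own pace and stop on an object; "squeeze" is the grip in N (left out, the last holds). Time passes only in rows, so rows that repeat a pose let the fingers close. It gives the time, the measured TCP pose, the force, the opening and the grip force at its end, in the units of the state.
- sensors.get_obs(): the state, without advancing time (a new reading comes with each control period).
- viewer.camera(name): name is "scene" or "top" or "wrist"; returns a dict with "image" (400x640x3 uint8, red, green, blue), "fx", "fy", "cx", "cy" (pixels), "k1" (the pictures are not rectified: a ray, as slopes to the right and down, at radius r is drawn at 1 + k1 r^2 times it, then the intrinsics apply), "position" and "attitude" of the camera in the world. Camera axes: x right, y up, looking along -z (the intrinsics and any distortion apply to the point x, -y, -z); pixel columns grow to the right and rows downward; lengths in m; the calibration is good to about 2 mm. A picture is of the moment at which its call begins. There is no depth.
- bot.job_done(): hands the job in; it is judged then, once.
Trained networks look in a picture, given as the dict that the camera call returned (one of the last four; its "shot" number tells which), for a name from the list of things; names that differ only in an ending like _2 or _b are one class to them, and where a whole thing is asked for, a point or a joint stands for the part that bears it (a point fixed in the world has none). Each returns a list of dicts, best first, with "confidence" (0 to 1); they miss things now and then, are a little off and sometimes report something else, mostly with a low value. They report only what shows in the picture. A call takes as long as a camera call. They do not tell look-alikes from the thing itself.
- finder.regions_of(picture, query): "mask" (400x640 bool, what is visible of it).
- finder.pinpoint(picture, query): "point" ([x, y, z] in m, in the coordinates of the camera as it stood for that picture, good to about 4 mm: a listed point, or the origin of a listed thing).
The state is a dict: "time_s": time; "joint_positions": joint angles; "qvel": joint speeds; "tau": joint torques, N m; "ee_pos": TCP position; "eef_rot": TCP orientation; "ft_force": force on the tool from outside, world axes, zero at the start; "ft_torque": the same for the moment, N m; "grip_width": opening from 0.0 (shut) to 1.0 (fully open); "gripper_force": force on a finger pad.
Only numpy, scipy, OpenCV 4.12 (cv2) and the standard library are available. Lean on these libraries where they do the work, as an engineer would, in place of code of your own. Each camera call takes 0.05 s, during which the arm holds its last target. There are 200 camera calls.

## Working session

There is one attempt and no reset: what is moved stays moved. The work goes in short steps, Python scripts to look and compute and a tool call to move; the robot and the scene stay as the last step left them, time stands still between calls to the robot, and variables do not carry over. Pictures are saved under pics/ and viewed, at most 10 in all, crops included, and the job is handed in when it is done.

Besides the shell and the picture viewer there is one more tool, called after "Call:" as a command line: name --argument value ..., lists and objects as JSON in quotes. drive_tool: Moves the arm, as the interface text tells. Its arguments: {"type":"object","properties":{"plan":{"type":"array","items":{"type":"object","properties":{"offset":{"type":"array","items":{"type":"number"}},"spin":{"type":"number"},"hand":{"type":"number"}}}},"squeeze":{"type":"number"}},"required":["plan"]}

```bash
mkdir -p pics; cat > h.py <<'E'
import numpy as np, cv2
from workcell import sensors, viewer, bot, finder
def w(p,c): return np.array(c["position"])+np.array(c["attitude"])@np.array(p)
def px(P,c):
    q=np.array(c["attitude"]).T@(np.array(P)-np.array(c["position"])); a,b=q[0]/-q[2],-q[1]/-q[2]
    s=1+c["k1"]*(a*a+b*b); return np.round([c["fx"]*a*s+c["cx"],c["fy"]*b*s+c["cy"]])
def save(c,n,crop=None,k=1):
    im=c["image"][:,:,::-1]
    if crop: x0,y0,x1,y1=crop; im=im[y0:y1,x0:x1]
    cv2.imwrite("pics/"+n,cv2.resize(im,None,fx=k,fy=k,interpolation=cv2.INTER_CUBIC))
E
python3 - <<'E'
from h import *
print(sensors.get_obs(), bot.tcp_to_grasp)
ims=[]
for n in ["scene","top"]:
    c=viewer.camera(n); save(c,n+".png")
    for q in ["cap_top","cap_mark","jar","supply_box","tin","clay_pot"]:
        for d in finder.pinpoint(c,q)[:4]:
            P=w(d["point"],c); print(n,q,round(d["confidence"],2),P.round(3),px(P,c))
E
```

```text
{'time_s': 0.0, 'joint_positions': array([-7.41352895e+01,  1.51697766e+01,  9.19793445e+01, -1.07779185e-03,
        7.29765423e+01, -2.11441974e+00]), 'qvel': array([-0.05206388,  0.03634512,  0.00639649,  0.0463452 ,  0.09308999,
       -0.02100651]), 'tau': array([-1.85869576e-03, -5.02111638e+01, -3.56874847e+01,  7.26516545e-02,
        2.93440756e-02, -1.93457395e-04]), 'ee_pos': array([ 0.2081534 , -0.64137605,  0.23739872]), 'eef_rot': array([[ 9.51167325e-01,  3.08675136e-01, -6.16859918e-04],
       [ 3.08675746e-01, -9.51164998e-01,  2.10477937e-03],
       [ 6.29574954e-05, -2.19240706e-03, -9.99997595e-01]]), 'ft_force': array([-0.56709489,  0.22301882,  0.09668394]), 'ft_torque': array([-0.00917179, -0.00563909, -0.02343752]), 'gripper_force': 0.0, 'grip_width': 0.9994570201980498} -0.0187
scene cap_top 0.78 [0.595 0.139 0.172] [365. 213.]
scene cap_top 0.75 [0.695 0.134 0.025] [338. 284.]
scene cap_top 0.49 [0.596 0.141 0.162] [365. 217.]
scene cap_mark 0.72 [0.686 0.146 0.026] [345. 283.]
scene cap_mark 0.6 [0.618 0.144 0.173] [362. 219.]
scene jar 0.7 [0.592 0.143 0.007] [361. 262.]
scene jar 0.65 [0.458 0.091 0.002] [366. 226.]
scene supply_box 0.96 [ 0.594  0.053 -0.002] [330. 251.]
scene supply_box 0.55 [0.596 0.14  0.173] [365. 213.]
scene tin 0.58 [ 0.595 -0.032  0.007] [303. 238.]
scene tin 0.54 [0.593 0.141 0.009] [360. 261.]
scene clay_pot 0.75 [0.593 0.05  0.009] [330. 248.]
top cap_top 0.56 [0.701 0.135 0.024] [285. 158.]
top cap_mark 0.67 [0.611 0.14  0.172] [277. 179.]
top cap_mark 0.51 [0.683 0.148 0.023] [280. 164.]
top jar 0.72 [0.457 0.095 0.002] [297. 239.]
top jar 0.6 [0.594 0.143 0.011] [282. 193.]
top supply_box 0.76 [ 0.588  0.052 -0.001] [312. 196.]
top tin 0.7 [ 0.597 -0.037  0.013] [341. 193.]
top clay_pot 0.8 [0.596 0.056 0.007] [311. 193.]
```

View pics/scene.png

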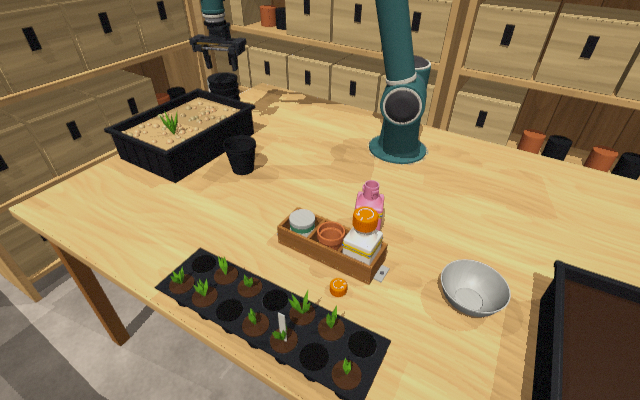

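View pics/top.png

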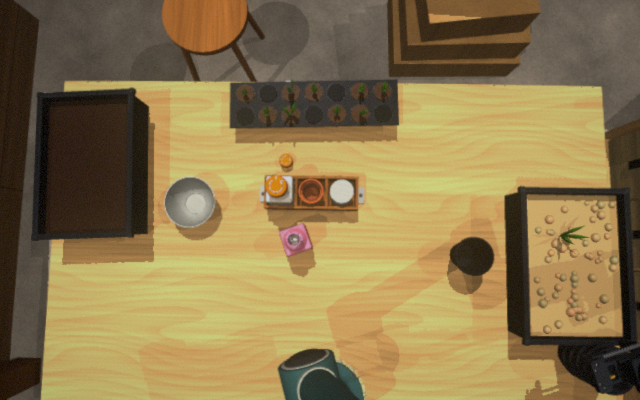

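```bash
python3 - <<'E'
import cv2
im=cv2.imread("pics/scene.png")[165:305,270:410]
cv2.imwrite("pics/crop.png",cv2.resize(im,None,fx=4,fy=4,interpolation=cv2.INTER_CUBIC))
E
```

```text
(no output)
```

View pics/crop.png

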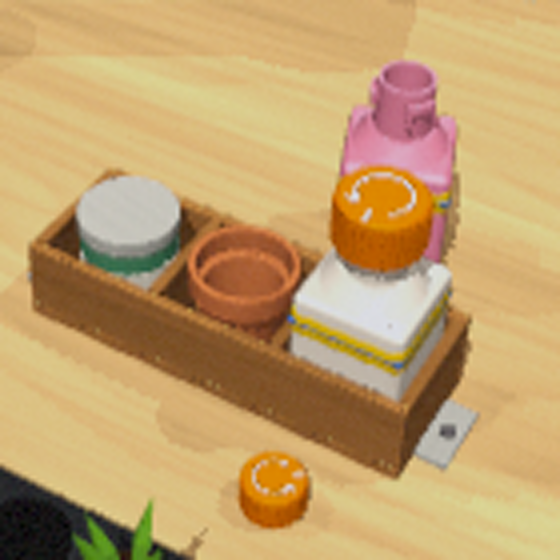

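Scene view: there are two orange caps. The larger one at (365,213) sits on the white jar at about (362,245) in the +y pocket. The smaller one at (338,287) lies loose on the bench. The jars are the white one in the pocket and the open pink one at (370,200). The target is the large cap on the white jar: it is the larger cap, the jar is white, and it is locked on in the box. The tin is at (303,222) and the clay pot at (331,235).

Now I'll move close to the cap for a wrist look.

Call:
drive_tool --plan '[{"offset":[4,-4.3,-3],"spin":0,"hand":1},{"offset":[8,-8.6,-4],"spin":0,"hand":1},{"offset":[56,-60,-5],"spin":0,"hand":1},{"offset":[56,-60,-5],"spin":0,"hand":1},{"offset":[56,-60,-5],"spin":0,"hand":1},{"offset":[56,-60,-5],"spin":0,"hand":1},{"offset":[56,-60,-5],"spin":0,"hand":1},{"offset":[56,-60,-5],"spin":0,"hand":1},{"offset":[56,-60,-5],"spin":0,"hand":1},{"offset":[56,-60,-5],"spin":0,"hand":1},{"offset":[56,-60,-5],"spin":0,"hand":1},{"offset":[56,-60,-5],"spin":0,"hand":1}]' --squeeze 40

```text
time_s: 2.2
ee_pos: [0.5231, 0.0323, 0.2881]
eef_rot: [[0.951, 0.309, 0.001], [0.309, -0.951, -0.0], [0.001, 0.001, -1.0]]
ft_force: [0.5, -0.5, -0.6]
grip_width: 1.001
gripper_force: 0.0
```

```bash
cat > look.py <<'E'
from h import *
import sys
c=viewer.camera("wrist"); save(c,sys.argv[1])
for q in sys.argv[2:]:
    for d in finder.pinpoint(c,q)[:3]:
        P=w(d["point"],c); print(q,round(d["confidence"],2),P.round(4),px(P,c))
o=sensors.get_obs(); print(o["time_s"],o["ee_pos"].round(4),o["joint_positions"].round(1),o["ft_force"].round(1))
E
python3 look.py w1.png cap_top cap_mark jar_rim
```

```text
cap_top 0.9 [0.5923 0.1464 0.1762] [197.  62.]
cap_mark 0.66 [0.6175 0.1406 0.1714] [215.  31.]
jar_rim 0.7 [0.4504 0.0973 0.1509] [224. 244.]
2.4 [0.5225 0.0313 0.2875] [  0.7  -3.  106.7  -0.   76.3  72.6] [ 0.2 -0.9  0.3]
```

View pics/w1.png

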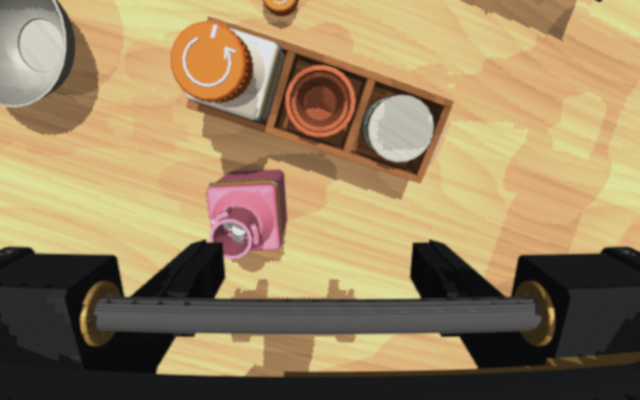

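The wrist view shows the cap's top face centred near (208,62), with its mark at (214,32). The pink jar is at (245,215).

```bash
cat > refine.py <<'E'
from h import *
from scipy.optimize import least_squares
def hit(u,v,c,z):
    f=lambda X: px_f([X[0],X[1],z],c)-np.array([u,v]); return least_squares(f,[.6,.14],x_scale=.01).x
def px_f(P,c):
    q=np.array(c["attitude"]).T@(np.array(P)-np.array(c["position"])); a,b=q[0]/-q[2],-q[1]/-q[2]
    s=1+c["k1"]*(a*a+b*b); return np.array([c["fx"]*a*s+c["cx"],c["fy"]*b*s+c["cy"]])
E
python3 - <<'E'
from refine import *
c=viewer.camera("wrist")
print(hit(208,62,c,.1725),hit(214,32,c,.1725))
for n in ["wrist","scene","top"]:
    c=viewer.camera(n)
    for d in finder.regions_of(c,"cap")[:2]:
        m=d["mask"].astype(np.uint8); x,y,W,H=cv2.boundingRect(m)
        cx,cy=cv2.moments(m,True)["m10"]/m.sum(),cv2.moments(m,True)["m01"]/m.sum()
        print(n,d["confidence"],(x,y,W,H),cx,cy,hit(cx,cy,c,.160))
    for d in finder.pinpoint(c,"cap_top")[:2]: print(w(d["point"],c).round(4))
E
```

```text
[0.59379638 0.13891968] [0.6149523  0.13989986]
wrist 0.94 (262, 0, 35, 14) 279.3806818181818 5.21875 [0.64846516 0.10128609]
[0.5922 0.1446 0.1734]
scene 0.55 (352, 206, 28, 27) 365.4370860927152 218.81291390728478 [0.5988307  0.14364187]
scene 0.55 (329, 277, 18, 20) 337.7789855072464 286.4130434782609 [0.79826341 0.18335945]
[0.691  0.1371 0.0229]
[0.5928 0.1426 0.172 ]
top 0.6 (279, 153, 14, 11) 285.67543859649123 158.46491228070175 [0.66927834 0.11834829]
[0.6978 0.1326 0.0216]
```

Call:
drive_tool --plan '[{"offset":[5,-4,3],"spin":0,"hand":1},{"offset":[9,-7,6],"spin":0,"hand":1},{"offset":[10.2,-8.1,8],"spin":0,"hand":1},{"offset":[10.2,-8.1,8],"spin":0,"hand":1},{"offset":[10.2,-8.1,8],"spin":0,"hand":1}]'

```text
time_s: 3.52
ee_pos: [0.5946, 0.1381, 0.2083]
eef_rot: [[0.951, 0.308, 0.0], [0.308, -0.951, -0.0], [0.0, 0.0, -1.0]]
ft_force: [0.4, -0.8, -0.2]
grip_width: 0.998
gripper_force: 0.0
```

```bash
python3 look.py w2.png cap_top cap_mark
```

```text
cap_top 0.87 [0.5905 0.1436 0.1739] [307. 237.]
cap_top 0.74 [0.6964 0.134  0.0213] [356.  78.]
cap_mark 0.83 [0.6895 0.1449 0.0214] [343.  81.]
cap_mark 0.79 [0.6168 0.1407 0.1705] [327. 194.]
3.675 [0.595  0.138  0.2093] [ 10.7   9.3 102.1  -0.   68.5  82.8] [-0.8 -0.6  0.2]
```

View pics/w2.png

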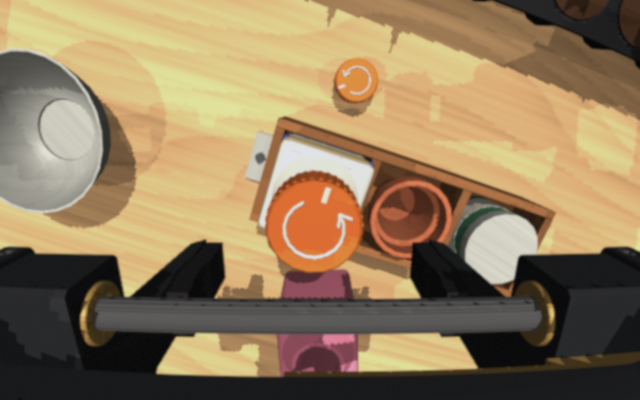

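Wrist view: the cap's top face is centred near (314,226), between the fingers at (222,260) and (414,260). I'll check the offset numerically.

```bash
python3 - <<'E'
from refine import *
c=viewer.camera("wrist")
hsv=cv2.cvtColor(c["image"],cv2.COLOR_RGB2HSV)
for d in finder.regions_of(c,"cap")[:2]: 
    print(d["confidence"],cv2.boundingRect(d["mask"].astype(np.uint8)))
a=hit(314.5,226,c,.1725); print(a,hit(327,195,c,.1725))
o=sensors.get_obs(); R=o["eef_rot"]; print((R.T@(np.array([*a,.14])-o["ee_pos"])*100).round(2))
for z in (.165,.16): print(hit(314.5,225,c,z))
E
```

```text
0.81 (334, 59, 43, 44)
0.62 (265, 170, 98, 102)
[0.59764691 0.14124469] [0.61707881 0.14020349]
[ 0.35 -0.22  6.91]
[0.59569273 0.14067913]
[0.59400823 0.14017978]
```

Call:
drive_tool --plan '[{"offset":[0.1,-0.2,3],"spin":0,"hand":1},{"offset":[0.1,-0.2,6],"spin":0,"hand":1},{"offset":[0.1,-0.2,6.9],"spin":0,"hand":1},{"offset":[0.1,-0.2,6.9],"spin":0,"hand":1},{"offset":[0.1,-0.2,6.9],"spin":0,"hand":0.4},{"offset":[0.1,-0.2,6.9],"spin":0,"hand":0.2},{"offset":[0.1,-0.2,6.9],"spin":0,"hand":0.1},{"offset":[0.1,-0.2,6.9],"spin":0,"hand":0},{"offset":[0.1,-0.2,6.9],"spin":0,"hand":0},{"offset":[0.1,-0.2,6.9],"spin":0,"hand":0}]' --squeeze 40

```text
time_s: 5.03
ee_pos: [0.5954, 0.1408, 0.1393]
eef_rot: [[0.951, 0.309, 0.001], [0.309, -0.951, -0.0], [0.001, 0.001, -1.0]]
ft_force: [0.6, -1.9, 3.1]
grip_width: 0.64
gripper_force: 40.0
```

Call:
drive_tool --plan '[{"offset":[0,0,0.25],"spin":0,"hand":0},{"offset":[0,0,0.55],"spin":0,"hand":0},{"offset":[0,0,0.55],"spin":0,"hand":0},{"offset":[0,0,0.55],"spin":0,"hand":0}]' --squeeze 45

```text
time_s: 5.52
ee_pos: [0.5955, 0.1408, 0.1343]
eef_rot: [[0.951, 0.309, 0.001], [0.309, -0.951, -0.0], [0.001, 0.001, -1.0]]
ft_force: [-1.3, -3.4, 8.6]
grip_width: 0.64
gripper_force: 45.0
```

Call:
drive_tool --plan '[{"offset":[0,0,0.12],"spin":0,"hand":0},{"offset":[0,0,0.12],"spin":0,"hand":0},{"offset":[0,0,0.12],"spin":-0.1,"hand":0},{"offset":[0,0,0.12],"spin":-0.2,"hand":0},{"offset":[0,0,0.12],"spin":-0.3,"hand":0}]'

```text
time_s: 6.15
ee_pos: [0.5959, 0.1414, 0.1336]
eef_rot: [[0.816, 0.578, 0.003], [0.578, -0.816, 0.001], [0.003, 0.001, -1.0]]
ft_force: [-0.5, -1.2, 9.8]
grip_width: 0.64
gripper_force: 45.0
```

```bash
python3 - <<'E'
from h import *
for i in range(3):
    viewer.camera("wrist"); o=sensors.get_obs(); print(o["ft_force"].round(1),o["ft_torque"].round(2),o["ee_pos"].round(4),o["joint_positions"].round(1))
E
```

```text
[-1.5 -0.7  9.1] [-0.21  0.11 -0.04] [0.5959 0.1414 0.1336] [ 11.   13.2 105.9   0.   60.8  65.5]
[-1.5 -1.7  9. ] [-0.18  0.13  0.03] [0.5959 0.1414 0.1336] [ 11.   13.2 105.9   0.   60.8  65.7]
[-1.3 -0.9  8.8] [-0.18  0.14  0.16] [0.5959 0.1414 0.1336] [ 11.   13.2 105.9   0.   60.8  65.8]
```

Call:
drive_tool --plan '[{"offset":[0,0,0],"spin":-0.1,"hand":0},{"offset":[0,0,0],"spin":-0.2,"hand":0},{"offset":[0,0,0],"spin":-0.3,"hand":0},{"offset":[0,0,0],"spin":-0.4,"hand":0},{"offset":[0,0,0],"spin":-0.5,"hand":0},{"offset":[0,0,0],"spin":-0.6,"hand":0},{"offset":[0,0,0],"spin":-0.7,"hand":0},{"offset":[0,0,0],"spin":-0.78,"hand":0},{"offset":[0,0,0],"spin":-0.78,"hand":0}]'

```text
time_s: 7.42
ee_pos: [0.5958, 0.1413, 0.1335]
eef_rot: [[0.175, 0.984, 0.002], [0.985, -0.175, 0.001], [0.001, 0.002, -1.0]]
ft_force: [-1.3, -0.4, 9.0]
grip_width: 0.642
gripper_force: 45.0
```

```bash
python3 look.py w3.png cap_mark cap_top jar
```

```text
cap_mark 0.89 [0.6062 0.1624 0.1675] [338. 245.]
cap_mark 0.63 [0.6856 0.1449 0.0223] [431. 175.]
cap_top 0.67 [0.6948 0.1368 0.0217] [444. 183.]
cap_top 0.62 [0.5937 0.1451 0.1689] [312. 295.]
jar 0.66 [0.5963 0.145  0.0113] [318. 191.]
jar 0.65 [ 4.55e-01  9.77e-02 -4.00e-04] [174. 265.]
7.625 [0.5958 0.1413 0.1335] [ 11.   13.2 105.9   0.   60.8  21.1] [-0.  -1.8  8.8]
```

View pics/w3.png

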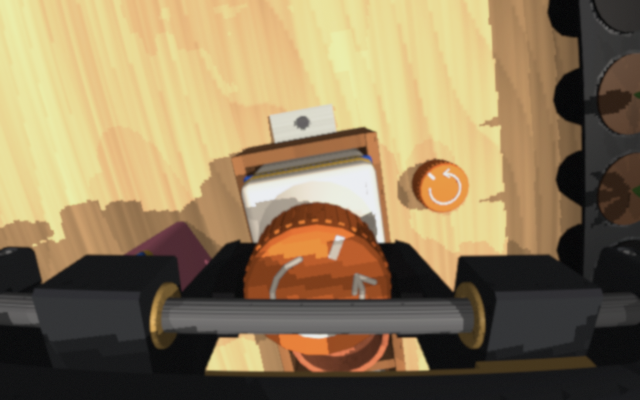

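The mark has turned about 62° in the wrist view, at (338,245), with the jar still square in its pocket. I'll start the lift.

Call:
drive_tool --plan '[{"offset":[0,0,-0.6],"spin":0,"hand":0},{"offset":[0,0,-1.2],"spin":0,"hand":0},{"offset":[0,0,-1.8],"spin":0,"hand":0},{"offset":[0,0,-2.4],"spin":0,"hand":0},{"offset":[0,0,-2.4],"spin":0,"hand":0}]'

```text
time_s: 8.25
ee_pos: [0.5948, 0.1411, 0.1561]
eef_rot: [[0.176, 0.984, 0.0], [0.984, -0.176, 0.0], [0.0, -0.0, -1.0]]
ft_force: [0.8, -0.1, -0.6]
grip_width: 0.639
gripper_force: 45.0
```

Call:
drive_tool --plan '[{"offset":[0,0,-1],"spin":0,"hand":0},{"offset":[0,0,-2.5],"spin":0,"hand":0},{"offset":[0,0,-4],"spin":0,"hand":0},{"offset":[0,0,-5.5],"spin":0,"hand":0},{"offset":[0,0,-7],"spin":0,"hand":0},{"offset":[0,0,-8],"spin":0,"hand":0},{"offset":[0,0,-8.2],"spin":0,"hand":0},{"offset":[0,0,-8.2],"spin":0,"hand":0},{"offset":[0,0,-8.2],"spin":0,"hand":0},{"offset":[0,0,-8.2],"spin":0,"hand":0}]'

```text
time_s: 9.5
ee_pos: [0.5944, 0.1409, 0.2371]
eef_rot: [[0.176, 0.984, -0.001], [0.984, -0.176, -0.0], [-0.0, -0.001, -1.0]]
ft_force: [-0.5, -0.3, -2.0]
grip_width: 0.64
gripper_force: 45.0
```

```bash
python3 - <<'E'
from h import *
for n in ["scene"]:
    c=viewer.camera(n); save(c,"end.png",(260,130,460,280),4)
    for q in ["cap","cap_top","cap_mark","jar","jar_rim"]:
        for d in finder.pinpoint(c,q)[:2]:
            P=w(d["point"],c); print(n,q,round(d["confidence"],2),P.round(3),px(P,c))
o=sensors.get_obs(); print(o["time_s"],o["ee_pos"],o["ft_force"].round(1),abs(o["qvel"]).max())
E
```

```text
scene cap 0.73 [0.592 0.15  0.237] [373. 191.]
scene cap 0.66 [ 0.694  0.132 -0.003] [338. 290.]
scene cap_top 0.65 [0.695 0.136 0.025] [340. 284.]
scene cap_top 0.6 [0.592 0.139 0.27 ] [369. 177.]
scene cap_mark 0.76 [0.607 0.164 0.272] [377. 183.]
scene cap_mark 0.71 [0.685 0.143 0.025] [344. 282.]
scene jar 0.77 [0.591 0.143 0.007] [361. 262.]
scene jar 0.6 [0.458 0.092 0.003] [366. 226.]
scene jar_rim 0.83 [0.457 0.092 0.15 ] [371. 184.]
scene jar_rim 0.59 [0.595 0.139 0.162] [364. 217.]
9.8 [0.59482429 0.14096979 0.23780071] [0.3 0.6 0.6] 0.08886344598855264
```

View pics/end.png

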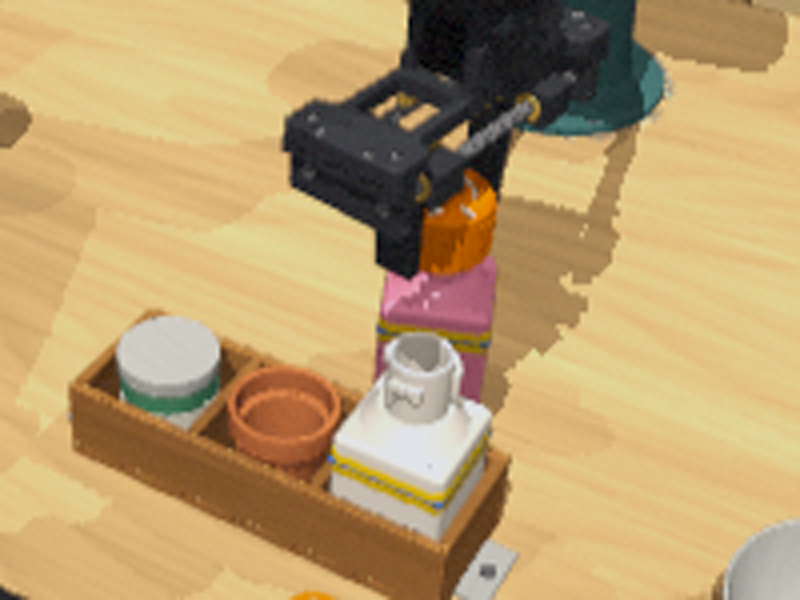

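The crop shows the cap held level at about (455,225). The open white jar stands in its pocket with its mouth at (425,355), and the tin, pot and pink jar are unmoved. The cap's lower edge is at z ≈ 0.238, against the rim at 0.158.

```bash
python3 -c "
from workcell import bot
print(bot.job_done())"
```

```text
the job is handed in; nothing more can be done
None
```

The jar is open: the cap came off cleanly and is held level and still about 8 cm above the mouth, with the jar standing in its pocket, nothing else disturbed in the final picture, and the job handed in at about 10 s (limit 38 s).

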